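# Roll the thumbwheel until the fixture's gap is at the gauge mark

### The job

Close the gap of the setting fixture to its gauge mark: press a fingertip lightly on top of the knurled brass wheel and roll it away from you, stroke by stroke, until the sliding jaw's black pointer stands on the red line, then take the hand away. Only roll the wheel: do not lift it, do not push the jaw or the red mark themselves, and leave the parts standing round the fixture where they are.

Things in the scene. Friction and masses are not known exactly. Their poses are not given: they have to be found in the camera images.
- fixture: fixed setting fixture, steel base x -55 to 55, y -105 to 80, 10 mm thick. Origin on the table. x points roughly away from the robot (the rolling direction), y the way the jaw closes, z up. The brass wheel stands at y = -75 mm between two blue cheeks (50 mm long in x, 56 mm high, 39 mm over both). Fixed anvil: face at y = +42 mm, top 64 mm. Rail: x -53 to -39, top 44 mm
- wheel_top (a point): the highest point of the brass wheel's rim at rest, middle of its width, 84 mm above the table; fixed in the fixture, with the fixture's axes. The wheel is 64 mm in diameter and 22 mm wide, finely knurled; its axis lies 32 mm below this point, along the fixture's y. Everything else on the fixture is at least 20 mm lower. Tall stacks of plates stand behind: come in from the robot side
- wheel (a joint): turning angle of the wheel (rad), 0 at the start, range -0.5 to 11; grows as the top of the wheel is rolled to the fixture's +x (away from the robot). Each rad closes the jaw 4 mm. It turns with about 0.7 N at the rim and stays where it is left
- fork (a joint): sprung carriage that carries wheel, screw and jaw together: how far it is pressed down (m), 0 at rest, 0.008 at the lower stop, -0.004 at the upper stop (lifted). About 1.5 N per mm, springs back when let go
- jaw: sliding steel jaw, 56 x 16 x 38 mm, top at 62 mm above the table, driven by the wheel along the fixture's +y towards the anvil; travels from 2 mm behind its start to 44 mm ahead of it. Origin 52 mm above the table, on the screw's axis, which is the wheel's axis. The gap is between jaw and anvil
- pointer_tip (a point): tip of the jaw's black pointer (a bar 2.5 mm wide that reaches over the rail towards the robot), 56 mm above the table at rest; moves with the jaw along the fixture's y
- mark (a point): middle of the red line (5 mm wide) on top of the white rider (8 x 12 mm) clamped on the near face of the rail, 54 mm above the table; fixture's axes. Stands 10 to 26 mm to the fixture's +y side of the pointer at the start, and stays put unless pushed
- insert_e: bystander, loose: steel cavity insert 40 x 46 x 32 mm, origin under its middle
- oil_stone: bystander, loose: dark grey oil stone 26 x 100 x 13 mm, origin under its middle
- guide_bush: bystander, loose: brass-coloured flanged guide bush, 39 mm across and 42 mm high, standing; origin under its middle
- guide_pillar_b: bystander, loose: steel guide pillar 28 mm across and 115 mm high, standing; origin under its middle

How it is judged:
By the outcome, as a careful person would: the job done as asked, in the order asked, and still so for the second after the job is handed in, with the robot touching nothing.
It also fails if it takes over 58 s, if anything falls off the work surface, if the arm or the gripper's body presses on something with over 40 N, if the wrist force passes 120 N, or if a joint passes its speed limit or range.

### The arm

A 6-joint arm with a two-finger parallel gripper is mounted at the origin on the work surface; the furniture and walls round the work are solid. World frame = base frame: x ahead of the robot, y to its left, z up, the work surface at z = 0. Lengths are in mm, angles in rad, forces in N, time in s.
With the tool pointing down it reaches from about 225 to 875 mm from the base axis. Payload 3.4 kg.
Tool frame: the origin (TCP) lies at the very end of the fingers, on their centre line; the grasp point (between the pads) lies 19 mm behind it; z points along the fingers, y is the line along which they close (so a half turn about z gives the same grasp; the last joint's range is limited). The gripper opens to 85 mm and grips with 20 to 120 N. Pads are 22 mm wide; open, the fingers measure 114 mm over their backs; the gripper's body (76 mm by 85 mm) begins 54 mm behind the grasp point. The pads swing forward as they close: fully open they stand 13 mm farther back than shut.
Start: joints at [-1.387, 0.276, 1.505, -0, 1.361, -0.121], TCP at [172.558, -548.533, 209.528] pointing down, gripper open.
Joint ranges: [-2.89, 2.89], [-0.75, 2.08], [0.22, 2.7], [-1.18, 4.32], [0.11, 2.71], [-2.7, 2.7]. Speed limits (rad/s): [2.57, 2.57, 3.14, 3.14, 3.14, 3.14].

### API

Orientations are given as a rotation vector (axis times angle).
In Python, from station import * gives the robot as it stands. The module is installed in compiled form; this text tells all that it offers.
- The arm moves only by the tool step_arm, never from a script. Its argument "plan" is a list of rows, each an object with "linear": the shift along the tool's x, y, z in mm, a list of three; "rotation": the turn, a rotation vector about the tool's x, y, z in units of 5 degrees (1.0 is 5 degrees), a list of three; "jaw": the closure, from -1 (fully open) to 1 (shut). In form: [{"linear": [tx, ty, tz], "rotation": [ax, ay, az], "jaw": jaw}, ...]. A call has 1 to 12 rows; each row is the pose to reach, as a shift and turn from the pose commanded when the call began, along the tool's axes at that moment; what a row does not reach only later rows make up. A row lasts 1/12 s, in which the tool goes at most 41.7 mm and 7.16 degrees, less where a joint would pass 70% of its speed; a pose out of reach is approached as far as the arm can. A call with a gripper value outside its range is refused whole. The fingers move at their own pace and stop on an object; "squeeze" is the grip in N (left out, the last holds). Time passes only in rows, so rows that repeat a pose let the fingers close. It gives the time, the measured TCP pose, the force, the opening and the grip force at its end, in the units of the state.
- get_obs(): the state, without advancing time (a new reading comes with each control period).
- capture(name): name is "side" or "top" or "wrist"; returns a dict with "image" (384x512x3 uint8, red, green, blue), "mtx" (3x3 intrinsics, pixels), "R" (3x3) and "t" (3): a world point X has camera coordinates R X + t; the wrist camera has in their place "hand_eye" (4x4, takes a point from camera to tool coordinates, whose origin is the TCP and whose axes are the flange's). Camera axes: x right, y down, z forward; pixel columns grow to the right and rows downward; lengths in mm; the calibration is good to about 2 mm. The wrist camera is an equidistant fisheye: a pixel r from the principal point sees the ray r / f radians off the axis. A picture is of the moment at which its call begins: read the wrist's pose just before it. There is no depth.
- finish_job(): hands the job in; it is judged then, once.
Trained networks look in a picture, given as the dict that the camera call returned (one of the last four; its "shot" number tells which), for a name from the list of things; names that differ only in an ending like _2 or _b are one class to them, and where a whole thing is asked for, a point or a joint stands for the part that bears it (a point fixed in the world has none). Each returns a list of dicts, best first, with "confidence" (0 to 1); they miss things now and then, are a little off and sometimes report something else, mostly with a low value. They report only what shows in the picture. A call takes as long as a camera call.
- masks_of(thing, picture): "pixels" (384x512 bool, what is visible of it) and "centre" ([column, row] in pixels, amid what is visible of it).
The state is a dict: "t": time; "joint_pos": joint angles; "dq": joint speeds; "joint_efforts": joint torques, N m; "position": TCP position; "tool_rot": TCP orientation; "force": force on the tool from outside, world axes, zero at the start; "moment": the same for the moment, N m; "opening": finger opening in mm; "finger_force": force on a finger pad.
Only numpy, scipy, OpenCV 4.12 (cv2) and the standard library are available. Lean on these libraries where they do the work, as an engineer would, in place of code of your own. Each camera call takes 0.05 s, during which the arm holds its last target. There are 200 camera calls.

## Working session

There is one attempt and no reset: what is moved stays moved. The work goes in short steps, Python scripts to look and compute and a tool call to move; the robot and the scene stay as the last step left them, time stands still between calls to the robot, and variables do not carry over. Pictures are saved under pics/ and viewed, at most 13 in all, crops included, and the job is handed in when it is done.

Besides the shell and the picture viewer there is one more tool, called after "Emit:" as name(argument=value, ...) on one line, values as JSON. step_arm: Moves the arm, as the interface text tells. Its arguments: {"type":"object","properties":{"plan":{"type":"array","items":{"type":"object","properties":{"linear":{"type":"array","items":{"type":"number"}},"rotation":{"type":"array","items":{"type":"number"}},"jaw":{"type":"number"}}}},"squeeze":{"type":"number"}},"required":["plan"]}

```bash
mkdir -p pics
cat > h.py <<'E'
from station import *
import numpy as np, cv2
from scipy.spatial.transform import Rotation as Ro
def proj(c,P):
    P=np.atleast_2d(P); X=(np.array(c["R"])@P.T).T+np.array(c["t"]).ravel()
    u=(np.array(c["mtx"])@X.T).T; return u[:,:2]/u[:,2:]
def onplane(c,uv,z):
    K=np.array(c["mtx"]);R=np.array(c["R"]);t=np.array(c["t"]).ravel()
    d=R.T@np.linalg.solve(K,[uv[0],uv[1],1]); o=-R.T@t
    return o+d*(z-o[2])/d[2]
def ray(c,uv):
    K=np.array(c["mtx"]);R=np.array(c["R"]);t=np.array(c["t"]).ravel()
    d=R.T@np.linalg.solve(K,[uv[0],uv[1],1]); return -R.T@t,d/np.linalg.norm(d)
def tri(c1,u1,c2,u2):
    o1,d1=ray(c1,u1);o2,d2=ray(c2,u2)
    s=np.linalg.lstsq(np.c_[d1,-d2],o2-o1,rcond=None)[0]
    a,b=o1+s[0]*d1,o2+s[1]*d2
    return (a+b)/2,np.linalg.norm(a-b)
def save(c,n): cv2.imwrite(f"pics/{n}.png",c["image"][:,:,::-1])
E
python3 - <<'E'
from h import *
s=get_obs();print(s["t"],s["position"],s["tool_rot"],s["force"])
C={n:capture(n) for n in("side","top")}
for n,c in C.items():
    print(n,"cam at",-np.array(c["R"]).T@np.array(c["t"]).ravel())
    for th in("fixture","wheel","wheel_top","jaw","pointer_tip","mark","insert_e","oil_stone","guide_bush","guide_pillar_b"):
        try: print(th,[(np.round(m["centre"],1).tolist(),round(m["confidence"],2),int(m["pixels"].sum())) for m in masks_of(th,c)][:3])
        except Exception as e: print(th,e)
im=np.hstack([C["side"]["image"],C["top"]["image"]]);cv2.imwrite("pics/a.png",np.vstack([C["side"]["image"]])[:,:,::-1]);save(C["top"],"b")
E
```

```text
0.0 [ 172.45005878 -547.93092659  208.62909835] [-3.10334381e+00 -4.76625210e-01  4.95030834e-05] [-0.21888781 -0.3658947  -0.29188337]
side cam at [  319.99245115 -1358.45006438   489.63957758]
fixture [([274.9, 214.2], 0.8, 2258)]
wheel [([285.3, 202.9], 0.96, 394), ([206.3, 196.8], 0.63, 445), ([273.8, 255.3], 0.2, 428)]
wheel_top [([279.1, 214.2], 0.81, 2358), ([254.7, 204.7], 0.56, 40), ([248.2, 188.7], 0.2, 150)]
jaw []
pointer_tip [([269.6, 199.1], 0.4, 29)]
mark [([253.1, 205.8], 0.48, 33)]
insert_e [([204.1, 240.9], 0.87, 511)]
oil_stone [([249.6, 187.5], 0.63, 149)]
guide_bush [([273.1, 254.9], 0.93, 416), ([280.4, 202.3], 0.3, 487)]
guide_pillar_b [([206.5, 197.2], 0.9, 459)]
top cam at [ 322.05709016 -269.93730461 1031.88846562]
fixture [([261.9, 154.9], 0.96, 4082)]
wheel [([291.5, 152.1], 0.77, 342)]
wheel_top [([262.2, 159.9], 0.8, 4065)]
jaw [([267.8, 151.2], 0.74, 243)]
pointer_tip [([270.6, 152.4], 0.8, 250), ([260.6, 158.9], 0.39, 4036)]
mark []
insert_e [([313.5, 236.3], 0.77, 412)]
oil_stone [([156.9, 183.0], 0.95, 569)]
guide_bush [([355.5, 170.1], 0.65, 235), ([276.7, 151.1], 0.38, 873)]
guide_pillar_b [([257.3, 237.2], 0.66, 109)]
```

View pics/a.png

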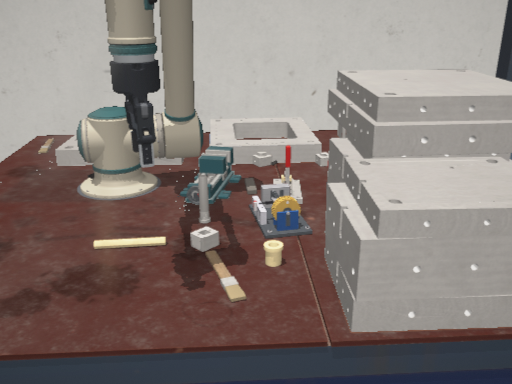

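View pics/b.png

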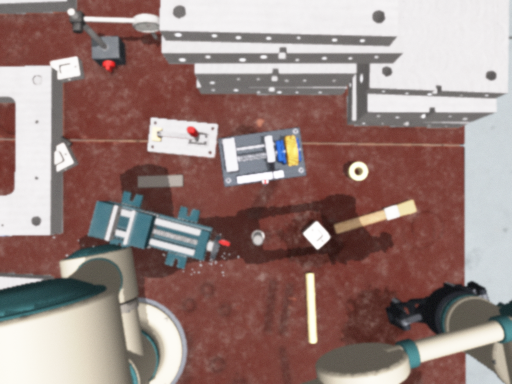

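The views show the fixture near the top-view pixel (262,157), with the wheel on its right at (291,152). The plate stacks are just beyond it. Next I measure from a crop.

Run:
```python
from h import *
T=capture("top");S=capture("side")
a=T["image"][115:200,205:320]; b=S["image"][165:250,235:325]
a=cv2.resize(a,None,fx=6,fy=6,interpolation=cv2.INTER_CUBIC)
cv2.imwrite("pics/c.png",a[:,:,::-1])
b=cv2.resize(b,None,fx=6,fy=6,interpolation=cv2.INTER_CUBIC)
cv2.imwrite("pics/d.png",b[:,:,::-1])
m=masks_of("fixture",T)[0]["pixels"].astype(np.uint8)
r=cv2.minAreaRect(np.argwhere(m)[:,::-1].astype(np.float32));print(r)
for p in cv2.boxPoints(r): print(p,onplane(T,p,10).round(1))
for n,uv,z in(("wheel",(291.5,152.1),80),("stack lowedge L",(195,94),0),("stackR",(352,125),0),("pillar",(257,237),60),("bush",(358,170),40),("insert",(316,235),32)): print(n,onplane(T,uv,z).round(1))
print(tri(T,masks_of("wheel",T)[0]["centre"],S,masks_of("wheel",S)[0]["centre"]))
```

```text
((261.99102783203125, 156.93365478515625), (52.736873626708984, 83.72547912597656), 82.303955078125)
[216.97417 136.4089 ] [ 475.7 -176.8   10. ]
[299.9455  125.19656] [ 503.4 -362.1   10. ]
[307.00787 177.4584 ] [ 386.4 -378.9   10. ]
[224.03656 188.67075] [ 359.  -194.5   10. ]
wheel [ 434.4 -338.7   80. ]
stack lowedge L [ 573.1 -124.5    0. ]
stackR [ 507.3 -480.7    0. ]
pillar [ 256.3 -269.3   60. ]
bush [ 402.2 -486.    40. ]
insert [ 260.3 -397.1   32. ]
(array([ 438.92086927, -337.58535049,   60.90024994]), np.float64(3.5328978495224206))
```

View pics/c.png

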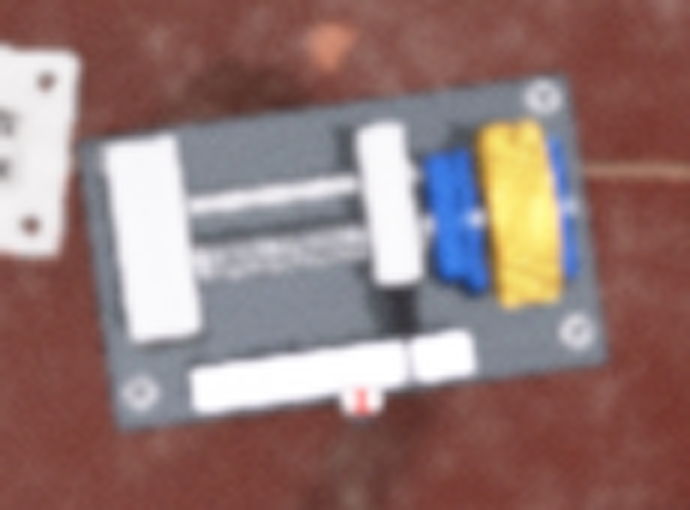

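View pics/d.png

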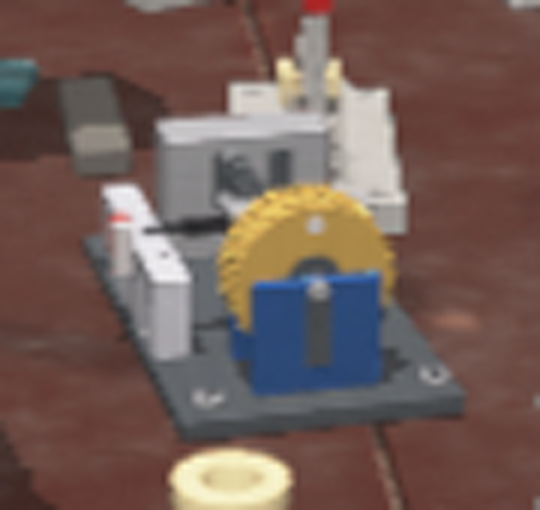

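The top crop shows the base corners clearly. The pointer crosses the rail at crop column ~410 and the red line is at ~(360,400). In the side crop the wheel face carries a white dot at its top (315,225). Now I fit the fixture pose.

```bash
cat >> h.py <<'E'
def fixpose(T):
    px=np.array([(80,143),(567,76),(607,360),(120,430)])/6-1/12*5+[205,115]
    W=np.array([onplane(T,p,10)[:2] for p in px]); F=np.array([(55,80),(55,-105),(-55,-105),(-55,80)])
    A=W-W.mean(0);B=F-F.mean(0)
    th=np.arctan2((B[:,0]*A[:,1]-B[:,1]*A[:,0]).sum(),(A*B).sum())
    R=np.array([[np.cos(th),-np.sin(th)],[np.sin(th),np.cos(th)]])
    o=W.mean(0)-R@F.mean(0); return th,R,o,W-(F@R.T+o)
E
python3 - <<'E'
from h import *
T=capture("top");S=capture("side")
th,R,o,res=fixpose(T);print(th,o,res.round(1))
f=lambda x,y,z:np.r_[R@[x,y]+o,z]
print("wheel_top",f(0,-75,84),"proj side",proj(S,f(0,-75,84)),"top",proj(T,f(0,-75,84)))
crop=lambda u:((u-[205,115])*6).round(0)
print("crop wheel top in T",crop(proj(T,f(0,-75,84))), "side crop",((proj(S,f(0,-75,84))-[235,165])*6).round())
# mark: crop px (360,402), z=54
for n,p,z in(("mark",(361,402),54),("ptr",(408,352),56),("ptr base",(403,300),56),("jaw nearR",(423,275),62),("jaw farR",(405,122),62),("jaw nearL",(375,285),62),("anvil R",(200,333),64)):
    w=onplane(T,np.array(p)/6+[205,115],z); print(n,w.round(1),(R.T@(w[:2]-o)).round(1))
w,e=tri(T,np.array([361,402])/6+[205,115],S,np.array([120,217])/6+[235,165]);print("mark tri",w,e,R.T@(w[:2]-o))
# stack probe
for uv in((250,94),(300,94),(345,96),(352,125)): 
    w=onplane(T,uv,0);print(uv,w.round(),(R.T@(w[:2]-o)).round())
E
```

```text
0.15314435076120167 [ 429.88114085 -265.35779593] [[-0.9 -1.1]
 [-1.5  0.6]
 [ 1.3  1.5]
 [ 1.1 -1. ]]
wheel_top [ 441.32212323 -339.4800188    84.        ] proj side [[285.00692998 196.53125751]] top [[292.0494157  148.56552353]]
crop wheel top in T [[522. 201.]] side crop [[300. 189.]]
mark [ 372.8 -285.1   54. ] [-59.4 -10.8]
ptr [ 390.6 -301.5   56. ] [-44.3 -29.8]
ptr base [ 409.1 -299.5   56. ] [-25.7 -30.6]
jaw nearR [ 417.5 -306.3   62. ] [-18.5 -38.6]
jaw farR [ 471.7 -299.3   62. ] [ 36.2 -39.9]
jaw nearL [ 413.8 -289.4   62. ] [-19.6 -21.3]
anvil R [ 395.8 -228.    64. ] [-28.   42.1]
mark tri [ 375.04368469 -285.21050475   52.56964101] 4.3770024025507555 [-57.22411518 -11.25510051]
(250, 94) [ 575. -249.    0.] [146.  -6.]
(300, 94) [ 576. -362.    0.] [ 130. -118.]
(345, 96) [ 573. -465.    0.] [ 111. -219.]
(352, 125) [ 507. -481.    0.] [  44. -225.]
```

Emit:
step_arm(plan=[{"linear": [25,-10,0],"rotation": [0,0,0.15],"jaw": 1},{"linear": [55,-20,0],"rotation": [0,0,0.3],"jaw": 1},{"linear": [85,-32,0],"rotation": [0,0,0.5],"jaw": 1},{"linear": [115,-45,5],"rotation": [0,0,0.7],"jaw": 1},{"linear": [145,-58,10],"rotation": [0,0,0.9],"jaw": 1},{"linear": [175,-70,15],"rotation": [0,0,1.1],"jaw": 1},{"linear": [205,-82,22],"rotation": [0,0,1.3],"jaw": 1},{"linear": [235,-95,30],"rotation": [0,0,1.5],"jaw": 1},{"linear": [265,-107,40],"rotation": [0,0,1.65],"jaw": 1},{"linear": [290,-118,50],"rotation": [0,0,1.74],"jaw": 1},{"linear": [301,-121,59],"rotation": [0,0,1.74],"jaw": 1},{"linear": [301,-121,59],"rotation": [0,0,1.74],"jaw": 1}], squeeze=30)

```text
t: 2.45
position: [424.2, -340.6, 148.7]
tool_rot: [-3.129, -0.245, 0.002]
force: [-0.1, 0.2, -0.3]
opening: -0.2
finger_force: 0.0
```

Run:
```python
from h import *
s=get_obs();print(s["t"],s["position"],s["tool_rot"],s["force"],s["opening"])
c=capture("wrist");save(c,"w1");print(c["mtx"],c["hand_eye"])
for th in("wheel","jaw","mark","pointer_tip"):print(th,[(np.round(m["centre"],1),round(m["confidence"],2)) for m in masks_of(th,c)][:2])
```

```text
2.45 [ 424.18071433 -340.55036296  148.74075051] [-3.12931570e+00 -2.45348753e-01  2.47871576e-03] [-0.14636535  0.18202035 -0.32388475] -0.20137597096408644
[[297.31863964   0.         257.91324491]
 [  0.         297.31863964 187.89283251]
 [  0.           0.           1.        ]] [[-6.69897982e-06 -9.46244573e-01 -3.23452018e-01  8.34092859e+01]
 [ 9.99999847e-01  1.72342849e-04 -5.24892271e-04  2.94895048e-01]
 [ 5.52421105e-04 -3.23451972e-01  9.46244428e-01 -1.64579146e+02]
 [ 0.00000000e+00  0.00000000e+00  0.00000000e+00  1.00000000e+00]]
wheel [(array([257.3, 164.8]), 0.68), (array([197.1, 220.7]), 0.6)]
jaw [(array([212.5, 159.7]), 0.9)]
mark [(array([181.9, 278.3]), 0.73), (array([194.8, 221.2]), 0.5)]
pointer_tip [(array([211. , 152.7]), 0.97)]
```

View pics/w1.png

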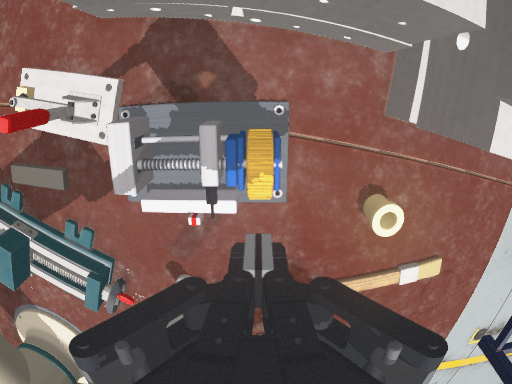

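The wrist view shows the wheel at (260,164), the pointer tip at about (211,213) and the red mark at about (195,220). The gripper is lined up in y with the wheel.

```bash
cat >> h.py <<'E'
def wplane(c,s,uv,z):
    K=np.array(c["mtx"]);p=(np.array(uv)-K[:2,2])/K[0,0];r=np.hypot(*p)
    d=np.r_[p/max(r,1e-9)*np.sin(r),np.cos(r)]
    H=np.array(c["hand_eye"]);Q=Ro.from_rotvec(s["tool_rot"]).as_matrix()
    d=Q@H[:3,:3]@d;o=Q@H[:3,3]+s["position"];return o+d*(z-o[2])/d[2]
def gap(c,s,th=.153,ptr=None,show=None):
    # red-mark centroid (on rider) and dark pointer over the rail, in fixture-y
    a=c["image"].astype(int); red=(a[...,0]>130)&(a[...,0]-a[...,1]>70)&(a[...,0]-a[...,2]>70)
    n,l,st,ce=cv2.connectedComponentsWithStats(red.astype(np.uint8))
    return [(ce[i].round(1).tolist(),int(st[i][4])) for i in range(1,n) if st[i][4]>2]
E
python3 - <<'E'
from h import *
s=get_obs();c=capture("wrist")
print([x for x in gap(c,s) if 120<x[0][0]<280 and x[0][1]<240])
for n,uv,z in(("wheel",(260,164),80),("wheelL",(248,160),84),("wheelR",(272.5,160),84),("mark",(194.5,220),54),("ptr",(211.5,213),56)):
    w=wplane(c,s,uv,z);print(n,w.round(1))
np.set_printoptions(linewidth=250)
g=cv2.cvtColor(c["image"],cv2.COLOR_RGB2GRAY);print(g[190:218,200:224])
b=cv2.resize(c["image"][120:235,100:300],None,fx=4,fy=4,interpolation=cv2.INTER_CUBIC);cv2.imwrite("pics/w1c.png",b[:,:,::-1])
E
```

```text
[([190.1, 218.7], 48)]
wheel [ 446.2 -342.7   80. ]
wheelL [ 449.  -332.5   84. ]
wheelR [ 452.  -351.9   84. ]
mark [ 374.3 -288.7   54. ]
ptr [ 385.5 -305.1   56. ]
[[139 139  84  65  65  66  70  69  69  71  73  73  66 102 139 140 141 138 139 141 139 139 142 142]
 [139 139  94  66  71  68  65  67  68  69  69  71  67 108 140 142 140 139 140 142 142 139 140 139]
 [143 142 101  68  69  69  71  69  72  70  73  73  69 106 142 140 142 142 142 141 142 142 141 140]
 [141 141  98  71  68  69  69  70  71  72  72  68  74 102 141 142 143 144 142 138 142 141 142 140]
 [139 137  96  69  67  69  66  72  72  66  71  67  64  92 138 138 137 140 139 141 141 138 141 139]
 [139 140  97  71  67  70  67  71  69  70  70  70  65  93 140 141 139 137 144 141 142 141 139 141]
 [139 139 114  70  67  69  67  67  69  72  70  71  67  91 144 145 142 143 140 141 143 142 142 142]
 [141 146 116  69  66  70  70  65  72  68  71  70  74  95 146 147 146 146 146 144 146 144 144 146]
 [228 231 195  86  68  70  69  70  67  73  70  71  68 136 230 229 229 230 230 230 230 230 229 229]
 [246 246 245 111  71  69  70  71  69  74 
[... 1139 characters left out ...]
1 231]
 [118 108 110 116 119 121 122 100  71  73  92 122 126 128 127 131 133 135 136 135 137 142 143 144]
 [121 101  99 102 104 106 106  90  71  76  65  96  96  93  92  92  98  98  99 101  97  99 104 100]
 [120 101  99 104 103 109 111  88  75  78  69  99  97  96  96  96  98 101 100 101 100  99 102 100]
 [113  99 101 100  99 104 103 102  75  73  69 102  97  97  94  95  96  96  97 103 101 102 105 102]
 [105 104  99  98  93  94  95  97  77  76  73 105 103 100  98  93  96  94  98 101 103 104 103 104]
 [105 105 104  99  94  95  96  96  88  90 103 104 106  98  97  90  94  95 100  98 102 103 105 110]
 [108 107 108 100  96  92  91  95  95  96 101 100  98  96  94  93  96  96  99  98  97 101 108 110]]
```

View pics/w1c.png

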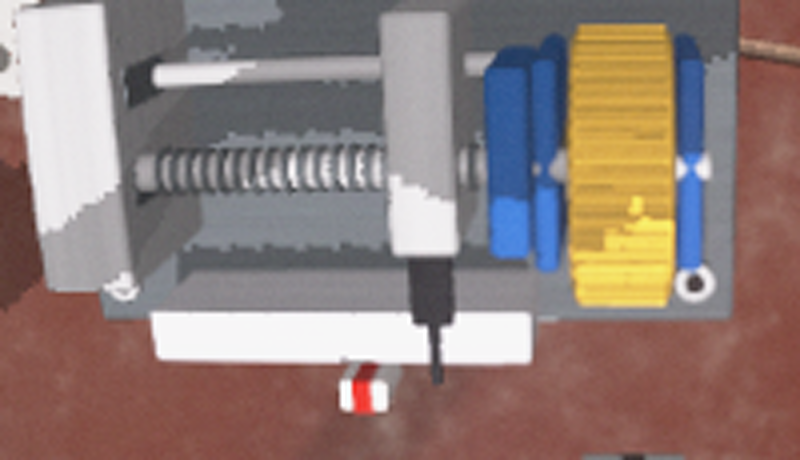

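The crop shows the pointer's thin bar ending at full-image (209,215), and the red line on the rider top at (190.7,218.7). The wheel spans columns 242 to 268.

Run:
```python
from h import *
s=get_obs();c=capture("wrist")
th=.153;R=np.array([[np.cos(th),-np.sin(th)],[np.sin(th),np.cos(th)]])
o=np.array([429.9,-265.4])
for n,uv,z in(("wheelL",(242.5,160),84),("wheelR",(268,160),84),("axis L",(235,162),52),("axisR",(273.5,162),52),("mark",(190.7,218.7),54),("ptr",(209,214.5),56),("jawtop nearL",(198,183),62),("jawtop nearR",(214.5,183.5),62),("jaw farR",(212,123.5),62),("jaw farL",(195.5,123.5),62),("baseNR",(283,199),10),("baseFR",(289,103),10)):
    w=wplane(c,s,uv,z);print(n,w.round(1),(R.T@(w[:2]-o)).round(1))
```

```text
wheelL [ 448.4 -328.1   84. ] [  8.7 -64.8]
wheelR [ 451.4 -348.3   84. ] [  8.7 -85.2]
axis L [ 437.7 -321.    52. ] [ -0.8 -56.2]
axisR [ 442.9 -355.8   52. ] [ -0.9 -91.4]
mark [ 375.1 -284.8   54. ] [-57.1 -10.8]
ptr [ 383.6 -302.8   56. ] [-51.5 -29.9]
jawtop nearL [ 415.9 -290.4   62. ] [-17.6 -22.6]
jawtop nearR [ 417.7 -305.6   62. ] [-18.2 -37.9]
jaw farR [ 471.3 -297.2   62. ] [ 36.1 -37.8]
jaw farL [ 469.5 -282.8   62. ] [ 36.5 -23.3]
baseNR [ 393.3 -377.1   10. ] [ -53.2 -104.8]
baseFR [ 497.1 -365.3   10. ] [  51.1 -109. ]
```

Emit:
step_arm(plan=[{"linear": [0,1.5,25],"rotation": [0,0,0],"jaw": 1},{"linear": [0,1.5,50],"rotation": [0,0,0],"jaw": 1},{"linear": [0,1.5,58],"rotation": [0,0,0],"jaw": 1},{"linear": [0,1.5,62],"rotation": [0,0,0],"jaw": 1},{"linear": [0,1.5,64.5],"rotation": [0,0,0],"jaw": 1},{"linear": [0,1.5,66],"rotation": [0,0,0],"jaw": 1},{"linear": [0,1.5,67],"rotation": [0,0,0],"jaw": 1},{"linear": [0,1.5,67],"rotation": [0,0,0],"jaw": 1},{"linear": [0,1.5,67],"rotation": [0,0,0],"jaw": 1}])

```text
t: 3.55
position: [424.0, -344.7, 84.3]
tool_rot: [3.131, 0.24, 0.002]
force: [-0.1, 0.3, -0.7]
opening: 0.0
finger_force: 0.0
```

Emit:
step_arm(plan=[{"linear": [0,-2.5,-1],"rotation": [0,0,0],"jaw": 1},{"linear": [0,-2.5,1],"rotation": [0,0,0],"jaw": 1},{"linear": [0,-2.5,2],"rotation": [0,0,0],"jaw": 1},{"linear": [0,-2.5,2.5],"rotation": [0,0,0],"jaw": 1},{"linear": [0,-2.5,2.5],"rotation": [0,0,0],"jaw": 1},{"linear": [0,-2.5,2.5],"rotation": [0,0,0],"jaw": 1}])

```text
t: 4.05
position: [423.2, -341.8, 80.9]
tool_rot: [-3.132, -0.24, 0.0]
force: [0.1, 0.2, 0.3]
opening: -0.3
finger_force: 0.0
```

Run:
```python
from h import *
s=get_obs();print(s["t"],s["position"],s["tool_rot"],s["force"])
```

```text
4.05 [ 423.18817199 -341.76711076   80.92738866] [-3.13235841e+00 -2.40097292e-01  1.92993077e-04] [0.0925267  0.24002758 0.32624677]
```

Emit:
step_arm(plan=[{"linear": [2,0,1],"rotation": [0,0,0],"jaw": 1},{"linear": [5,0,1.5],"rotation": [0,0,0],"jaw": 1},{"linear": [8,0,1.5],"rotation": [0,0,0],"jaw": 1},{"linear": [11,0,1.5],"rotation": [0,0,0],"jaw": 1},{"linear": [14,0,1.5],"rotation": [0,0,0],"jaw": 1},{"linear": [17,0,1.5],"rotation": [0,0,0],"jaw": 1}])

```text
t: 4.55
position: [440.5, -339.2, 79.5]
tool_rot: [3.132, 0.24, 0.0]
force: [-0.8, 0.1, 0.2]
opening: -0.1
finger_force: 0.0
```

Emit:
step_arm(plan=[{"linear": [3,0,1.5],"rotation": [0,0,0],"jaw": 1},{"linear": [6,0,1.5],"rotation": [0,0,0],"jaw": 1},{"linear": [9,0,1.5],"rotation": [0,0,0],"jaw": 1},{"linear": [12,0,1.5],"rotation": [0,0,0],"jaw": 1}])

```text
t: 4.88
position: [452.2, -337.3, 78.0]
tool_rot: [3.132, 0.24, -0.0]
force: [-0.8, 0.1, 0.5]
opening: -0.1
finger_force: 0.0
```

Run:
```python
from h import *
s=get_obs();print(s["t"],s["position"],s["force"])
c=capture("wrist")
b=cv2.resize(c["image"][60:300,100:360],None,fx=3,fy=2.5,interpolation=cv2.INTER_CUBIC);cv2.imwrite("pics/w2.png",b[:,:,::-1])
```

```text
4.8833 [ 452.18215392 -337.29350847   77.95854391] [-0.75177892  0.06742744  0.45882035]
```

View pics/w2.png

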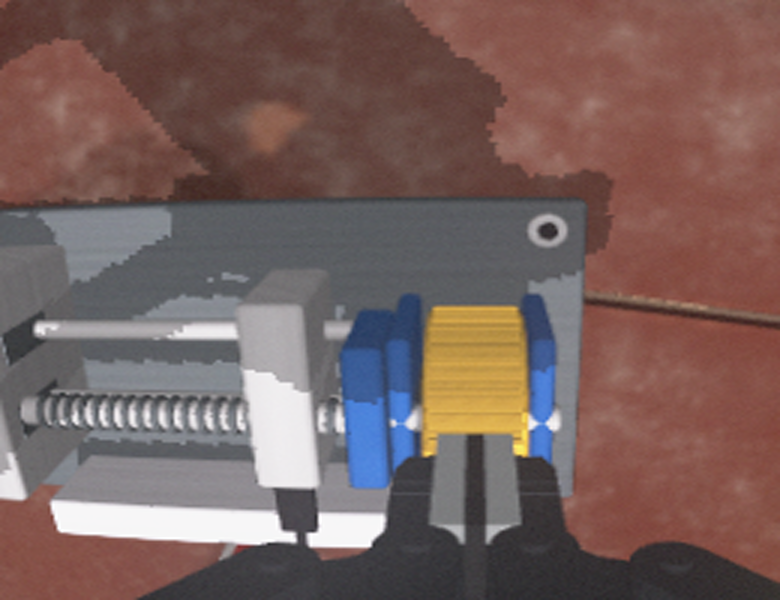

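The picture shows the fingertips centred on the wheel (crop column 475), with the jaw's far right top corner at full-image (209,169). I'll check how far it moved.

```bash
cat >> h.py <<'E'
def fx(w,th=.153,o=(429.9,-265.4)):
    R=np.array([[np.cos(th),-np.sin(th)],[np.sin(th),np.cos(th)]]);return (R.T@(w[:2]-np.array(o))).round(1)
E
python3 - <<'E'
from h import *
s=get_obs();c=capture("wrist");T=capture("top")
for n,uv,z in(("jawFR",(209,168.8),62),("jawNR",(206.5,254),62),("jawNL",(186,254),62),("jawFL",(189,169),62)):
    w=wplane(c,s,uv,z);print(n,w.round(1),fx(w))
for th in("jaw","mark"):
    for m in masks_of(th,T)[:1]: print(th,m["centre"],fx(onplane(T,m["centre"],62)))
E
```

```text
jawFR [ 482.2 -301.6   62. ] [ 46.2 -43.8]
jawNR [ 419.3 -305.5   62. ] [-16.6 -38.1]
jawNL [ 416.5 -290.6   62. ] [-17.1 -22.8]
jawFL [ 480.2 -288.7   62. ] [ 46.2 -30.7]
jaw [269.2, 160.1] [-15.1 -25.6]
```

The jaw's near edge hasn't moved, so the press was too light. I'll lift, go back and press deeper.

Emit:
step_arm(plan=[{"linear": [0,0,-8],"rotation": [0,0,0],"jaw": 1},{"linear": [-14,0,-8],"rotation": [0,0,0],"jaw": 1},{"linear": [-26,0,-8],"rotation": [0,0,0],"jaw": 1},{"linear": [-26,0,-3],"rotation": [0,0,0],"jaw": 1},{"linear": [-26,0,0],"rotation": [0,0,0],"jaw": 1},{"linear": [-26,0,1.5],"rotation": [0,0,0],"jaw": 1},{"linear": [-26,0,1.5],"rotation": [0,0,0],"jaw": 1},{"linear": [-26,0,1.5],"rotation": [0,0,0],"jaw": 1}])

```text
t: 5.8
position: [426.3, -341.3, 76.2]
tool_rot: [-3.132, -0.24, 0.0]
force: [-0.5, 0.2, 0.1]
opening: 0.3
finger_force: 0.0
```

Run:
```python
from h import *
s=get_obs();print(s["t"],s["position"],s["force"],s["moment"])
S=capture("side");b=cv2.resize(S["image"][150:245,220:340],None,fx=6,fy=6,interpolation=cv2.INTER_CUBIC);cv2.imwrite("pics/s2.png",b[:,:,::-1])
```

```text
5.8 [ 426.28285972 -341.29244929   76.21098845] [-0.52820815  0.18481498  0.11351219] [ 0.02169751 -0.00998587  0.03706117]
```

View pics/s2.png

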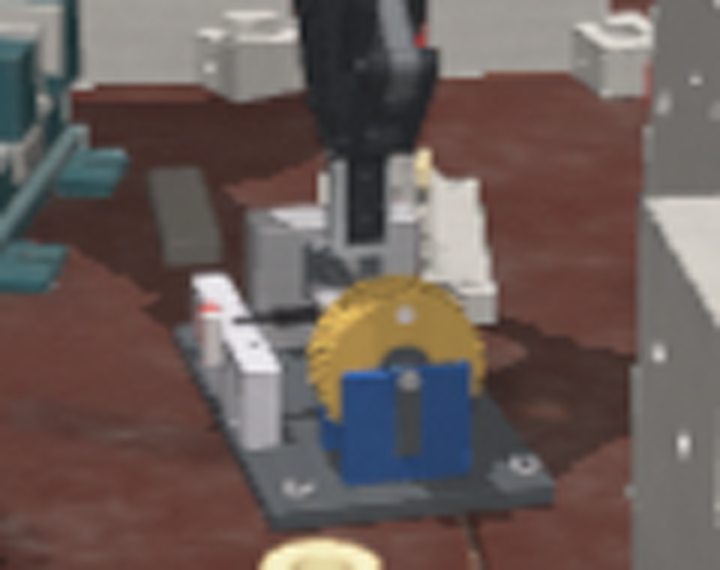

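The side crop shows the wheel dot still at the top (405,315). The fingertip's end, at crop row ~243, looks to be above the wheel's top at row ~278. I'll compare this with the projected TCP.

Run:
```python
from h import *
s=get_obs();S=capture("side")
for P in(s["position"],s["position"]+[0,0,13],[441.3,-339.5,84],[441.3,-339.5,52],[439,-350,84]):
    print(P,((proj(S,P)-[220,150])*6).round())
a,b=np.array([405,315])/6+[220,150],np.array([410,378])/6+[220,150]
o,d=ray(S,a);print("y -350 plane:",o+d*((-350-o[1])/d[1]))
for uv in((360,243),(400,278),(330,240),(418,243)):
    o,d=ray(S,np.array(uv)/6+[220,150]);print(uv,o+d*((-341-o[1])/d[1]))
c=capture("wrist");print(c["hand_eye"][:,3])
```

```text
[ 426.45527742 -341.36087539   76.35546015] [[350. 301.]]
[ 426.45527742 -341.36087539   89.35546015] [[351. 269.]]
[441.3, -339.5, 84] [[390. 279.]]
[441.3, -339.5, 52] [[389. 359.]]
[439, -350, 84] [[387. 290.]]
y -350 plane: [ 445.85698963 -350.           73.80743115]
(360, 243) [ 429.76975054 -341.           99.26545043]
(400, 278) [ 444.84497091 -341.           84.97620899]
(330, 240) [ 418.6544556 -341.         100.744993 ]
(418, 243) [ 451.28174291 -341.           98.69046005]
[  83.4105387     0.29606601 -164.57856264    1.        ]
```

The side view puts the fingertip's real end about 20 mm above the reported TCP, with clear space between it and the wheel. I'll go down in stages and watch the force.

Emit:
step_arm(plan=[{"linear": [0,0,3],"rotation": [0,0,0],"jaw": 1},{"linear": [0,0,6],"rotation": [0,0,0],"jaw": 1},{"linear": [0,0,8],"rotation": [0,0,0],"jaw": 1},{"linear": [0,0,9],"rotation": [0,0,0],"jaw": 1},{"linear": [0,0,10],"rotation": [0,0,0],"jaw": 1}])

```text
t: 6.37
position: [426.1, -341.2, 66.2]
tool_rot: [-3.132, -0.24, 0.0]
force: [0.7, 0.8, -0.0]
opening: 0.1
finger_force: 0.0
```

Emit:
step_arm(plan=[{"linear": [0,0,1],"rotation": [0,0,0],"jaw": 1},{"linear": [0,0,2],"rotation": [0,0,0],"jaw": 1},{"linear": [0,0,2],"rotation": [0,0,0],"jaw": 1}])

```text
t: 6.62
position: [426.1, -341.3, 64.3]
tool_rot: [-3.132, -0.24, 0.0]
force: [0.8, -0.3, 0.3]
opening: 0.4
finger_force: 0.0
```

Emit:
step_arm(plan=[{"linear": [0,0,1],"rotation": [0,0,0],"jaw": 1},{"linear": [0,0,2],"rotation": [0,0,0],"jaw": 1},{"linear": [0,0,2],"rotation": [0,0,0],"jaw": 1}])

```text
t: 6.87
position: [426.1, -341.3, 62.4]
tool_rot: [-3.132, -0.24, 0.0]
force: [-0.3, -0.1, 0.6]
opening: -0.1
finger_force: 0.0
```

Emit:
step_arm(plan=[{"linear": [0,0,1],"rotation": [0,0,0],"jaw": 1},{"linear": [0,0,2],"rotation": [0,0,0],"jaw": 1},{"linear": [0,0,2],"rotation": [0,0,0],"jaw": 1}])

```text
t: 7.12
position: [426.3, -341.5, 60.5]
tool_rot: [3.132, 0.24, 0.0]
force: [-0.3, -0.3, 0.6]
opening: 0.1
finger_force: 0.6
```

Run:
```python
from h import *
s=get_obs();S=capture("side");T=capture("top")
b=cv2.resize(S["image"][160:230,240:320],(640,560),interpolation=cv2.INTER_CUBIC);cv2.imwrite("pics/s3.png",b[:,:,::-1])
print(s["position"],((proj(S,s["position"])-[240,160])*8).round(), s["force"])
```

```text
[ 426.29175987 -341.4591972    60.51070047] [[306. 374.]] [-0.26062717 -0.32190249  0.63265546]
```

View pics/s3.png

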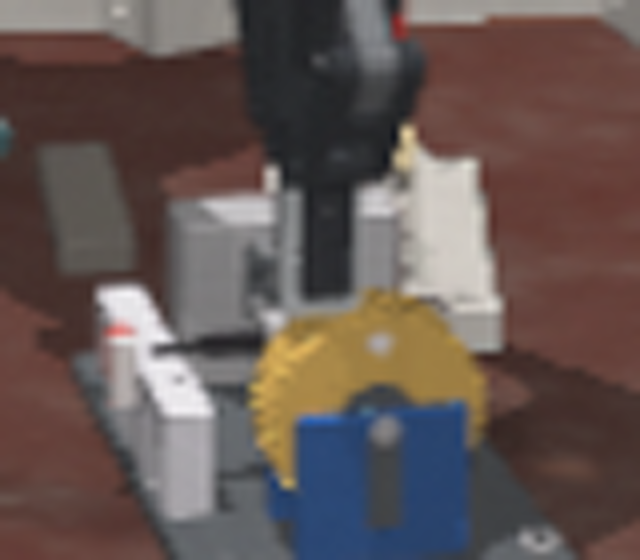

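The side crop shows the fingertip's end now at about the wheel rim's height (row ~300), just before the top at column 317. The dot is still up at (380,343). I'll press 2 to 3 mm and read the force.

Emit:
step_arm(plan=[{"linear": [0,0,1],"rotation": [0,0,0],"jaw": 1},{"linear": [0,0,2],"rotation": [0,0,0],"jaw": 1},{"linear": [3,0,2.5],"rotation": [0,0,0],"jaw": 1},{"linear": [6,0,2.5],"rotation": [0,0,0],"jaw": 1},{"linear": [9,0,2.5],"rotation": [0,0,0],"jaw": 1}])

```text
t: 7.63
position: [435.4, -340.1, 58.5]
tool_rot: [3.132, 0.24, 0.001]
force: [-1.1, 0.9, 5.1]
opening: -0.0
finger_force: 2.7
```

Run:
```python
from h import *
s=get_obs();print(s["t"],s["position"],s["force"],s["finger_force"])
```

```text
7.6333 [ 435.44075776 -340.05626984   58.48066053] [-1.05681558  0.87135534  5.12875162] 2.7446429058909416
```

Contact: about 5 N down. I'll carry on with the stroke.

Emit:
step_arm(plan=[{"linear": [4,0,0],"rotation": [0,0,0],"jaw": 1},{"linear": [8,0,0],"rotation": [0,0,0],"jaw": 1},{"linear": [12,0,0],"rotation": [0,0,0],"jaw": 1},{"linear": [16,0,0],"rotation": [0,0,0],"jaw": 1},{"linear": [20,0,0],"rotation": [0,0,0],"jaw": 1},{"linear": [20,0,-4],"rotation": [0,0,0],"jaw": 1},{"linear": [20,0,-12],"rotation": [0,0,0],"jaw": 1},{"linear": [0,0,-14],"rotation": [0,0,0],"jaw": 1},{"linear": [-12,0,-14],"rotation": [0,0,0],"jaw": 1},{"linear": [-12,0,-14],"rotation": [0,0,0],"jaw": 1}])

```text
t: 8.47
position: [420.6, -341.3, 72.0]
tool_rot: [-3.131, -0.238, 0.004]
force: [-0.7, 0.7, 0.6]
opening: 0.2
finger_force: 0.0
```

```bash
cat >> h.py <<'E'
def mark_ptr():
    """find pointer bar col in wrist picture between jaw and tip; returns fixture coords"""
    s=get_obs();c=capture("wrist");a=c["image"].astype(int);out=[s["t"],s["position"].round(1),np.round(s["force"],1)]
    m=masks_of("jaw",c)
    if m:
        y,x=np.nonzero(m[0]["pixels"]);out.append(("jaw",m[0]["centre"],x.min(),x.max(),y.min(),y.max()))
    return s,c,out
E
python3 - <<'E'
from h import *
s,c,o=mark_ptr();print(o)
S=capture("side")
b=cv2.resize(S["image"][160:230,240:320],None,fx=5,fy=5,interpolation=cv2.INTER_CUBIC)
w=cv2.resize(c["image"][90:250,130:300],(424,350),interpolation=cv2.INTER_CUBIC)
save({"image":np.hstack([b,w])[:, :800]},"w3")
E
```

```text
[8.4667, array([ 420.6, -341.3,   72. ]), array([-0.7,  0.7,  0.6]), ('jaw', [189.3, 177.9], np.int64(168), np.int64(205), np.int64(127), np.int64(257))]
```

View pics/w3.png

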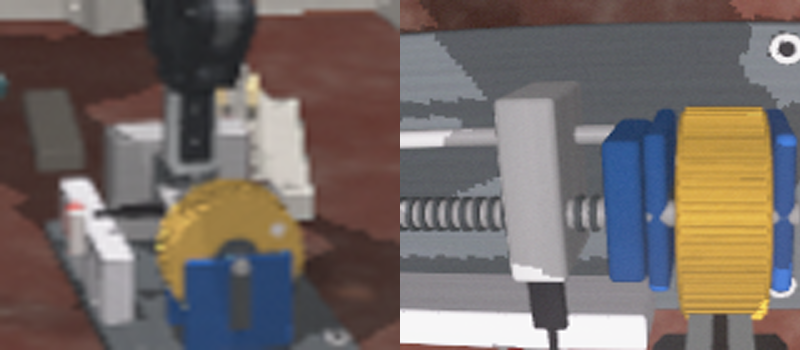

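After the stroke the dot has turned about 60° towards +x and the jaw has moved forward. I'll repeat with strokes of about 33 mm.

Emit:
step_arm(plan=[{"linear": [4,0,9],"rotation": [0,0,0],"jaw": 1},{"linear": [5,0,12],"rotation": [0,0,0],"jaw": 1},{"linear": [6,0,13],"rotation": [0,0,0],"jaw": 1},{"linear": [11,0,13],"rotation": [0,0,0],"jaw": 1},{"linear": [16,0,13],"rotation": [0,0,0],"jaw": 1},{"linear": [21,0,13],"rotation": [0,0,0],"jaw": 1},{"linear": [26,0,13],"rotation": [0,0,0],"jaw": 1},{"linear": [31,0,13],"rotation": [0,0,0],"jaw": 1},{"linear": [36,0,13],"rotation": [0,0,0],"jaw": 1},{"linear": [37,0,5],"rotation": [0,0,0],"jaw": 1},{"linear": [30,0,0],"rotation": [0,0,0],"jaw": 1},{"linear": [0,0,0],"rotation": [0,0,0],"jaw": 1}])

```text
t: 9.62
position: [426.6, -342.3, 73.0]
tool_rot: [3.13, 0.244, 0.007]
force: [-0.2, -1.3, -0.4]
opening: -0.3
finger_force: 0.0
```

Emit:
step_arm(plan=[{"linear": [4,0,9],"rotation": [0,0,0],"jaw": 1},{"linear": [5,0,12],"rotation": [0,0,0],"jaw": 1},{"linear": [6,0,13],"rotation": [0,0,0],"jaw": 1},{"linear": [11,0,13],"rotation": [0,0,0],"jaw": 1},{"linear": [16,0,13],"rotation": [0,0,0],"jaw": 1},{"linear": [21,0,13],"rotation": [0,0,0],"jaw": 1},{"linear": [26,0,13],"rotation": [0,0,0],"jaw": 1},{"linear": [31,0,13],"rotation": [0,0,0],"jaw": 1},{"linear": [36,0,13],"rotation": [0,0,0],"jaw": 1},{"linear": [37,0,5],"rotation": [0,0,0],"jaw": 1},{"linear": [30,0,0],"rotation": [0,0,0],"jaw": 1},{"linear": [0,0,0],"rotation": [0,0,0],"jaw": 1}])

```text
t: 10.62
position: [427.4, -344.0, 73.6]
tool_rot: [3.127, 0.244, 0.009]
force: [0.7, -1.0, 1.5]
opening: -0.0
finger_force: 0.0
```

Emit:
step_arm(plan=[{"linear": [-30,0,-30],"rotation": [0,0,0],"jaw": 1},{"linear": [-30,0,-60],"rotation": [0,0,0],"jaw": 1},{"linear": [-30,0,-60],"rotation": [0,0,0],"jaw": 1},{"linear": [-30,0,-60],"rotation": [0,0,0],"jaw": 1}])

```text
t: 10.95
position: [394.0, -348.4, 134.5]
tool_rot: [3.127, 0.238, 0.005]
force: [0.0, -0.3, 0.1]
opening: -0.3
finger_force: 0.0
```

Run:
```python
from h import *
np.set_printoptions(linewidth=250)
s,c,o=mark_ptr();print(o); print([x for x in gap(c,s) if 100<x[0][0]<300])
np.savez("/tmp/w.npz",im=c["image"])
m=masks_of("pointer_tip",c)[0];y,x=np.nonzero(m["pixels"])
g=cv2.cvtColor(c["image"],cv2.COLOR_RGB2GRAY)
for r in range(120,260,4):
    row=g[r,150:260]; d=np.nonzero(row<85)[0]+150
    print(r,d.min() if len(d) else None,d.max() if len(d) else None,len(d))
```

```text
[10.95, array([ 394. , -348.4,  134.5]), array([ 0. , -0.3,  0.1]), ('jaw', [189.1, 128.9], np.int64(175), np.int64(202), np.int64(90), np.int64(193))]
[([183.5, 197.6], 53), ([113.1, 287.3], 153)]
120 217 239 12
124 217 239 17
128 160 236 27
132 219 230 6
136 209 232 13
140 152 239 32
144 218 239 12
148 218 239 10
152 218 239 11
156 220 238 11
160 182 236 16
164 182 194 13
168 183 194 12
172 184 194 11
176 184 194 11
180 189 190 2
184 189 190 2
188 190 190 1
192 182 191 7
196 None None 0
200 201 201 1
204 None None 0
208 177 179 3
212 174 181 7
216 None None 0
220 None None 0
224 167 193 9
228 165 190 11
232 171 171 1
236 255 259 5
240 255 259 5
244 175 259 17
248 158 259 29
252 156 259 36
256 158 259 37
```

Run:
```python
from h import *
s,c,o=mark_ptr()
for n,uv,z in(("mark",(183.5,197.6),54),("ptr",(190.3,191),56),("ptr2",(189.8,182),56)):
    w=wplane(c,s,uv,z);print(n,w.round(1),fx(w))
b=cv2.resize(c["image"][150:215,150:230],None,fx=8,fy=8,interpolation=cv2.INTER_CUBIC);cv2.imwrite("pics/w4.png",b[:,:,::-1])
```

```text
mark [ 374.6 -282.1   54. ] [-57.2  -8. ]
ptr [ 382.6 -288.2   56. ] [-50.2 -15.3]
ptr2 [ 390.8 -287.1   56. ] [-42.  -15.5]
```

View pics/w4.png

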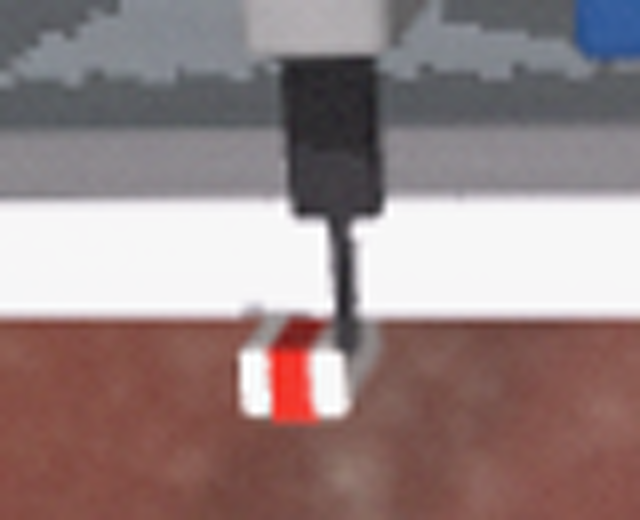

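The crop shows the pointer tip at (346,345) and the red line centre at (293,385) on the rider top. That makes the remaining gap a bit over 1 line width. The arm was still settling, so I'll redo it from one settled frame.

```bash
cat >> h.py <<'E'
def measure(lo=150,hi=260):
    capture("wrist");s=get_obs();c=capture("wrist");a=c["image"].astype(int)
    r=[x for x in gap(c,s) if lo<x[0][0]<hi and 150<x[0][1]<260]
    mu,mv=r[0][0]
    g=a.max(2); best=[]
    for v in range(int(mv)-20,int(mv)-8):   # rows with white rail and thin dark bar
        row=g[v,int(mu)-45:int(mu)+45]
        if np.median(row)<200: continue
        wt=np.clip(200-row,0,None); 
        if 1<(wt>60).sum()<7: best.append((v,(wt*np.arange(len(row))).sum()/wt.sum()+int(mu)-45))
    pv=np.array(best); print("mark px",r,"bar",pv[[0,-1]].round(1).tolist(),len(pv))
    k=np.polyfit(pv[:,0],pv[:,1],1); vt=pv[-1,0]+2
    W=wplane(c,s,(mu,mv),54);P=wplane(c,s,(np.polyval(k,vt),vt),56);P2=wplane(c,s,(pv[0,1],pv[0,0]),56)
    print(s["t"],s["position"].round(1),"mark",fx(W),"ptr",fx(P),fx(P2),"GAP",(fx(W)-fx(P))[1]); return s,c
E
python3 - <<'E'
from h import *
measure();measure()
E
```

```text
mark px [([186.1, 198.1], 46)] bar [[178.0, 192.2], [189.0, 189.4]] 12
11.25 [ 393.3 -345.8  130.9] mark [-57.3 -10.2] ptr [-49.9 -16.5] [-38.1 -17.6] GAP 6.300000000000001
mark px [([186.0, 198.0], 47)] bar [[178.0, 192.0], [189.0, 189.7]] 12
11.35 [ 393.5 -346.   131.1] mark [-57.1 -10.3] ptr [-49.8 -16.8] [-38.  -17.7] GAP 6.5
```

Emit:
step_arm(plan=[{"linear": [18,0,30],"rotation": [0,0,0],"jaw": 1},{"linear": [34,0,60],"rotation": [0,0,0],"jaw": 1},{"linear": [34,0,69],"rotation": [0,0,0],"jaw": 1},{"linear": [35,0,73],"rotation": [0,0,0],"jaw": 1},{"linear": [40,0,73],"rotation": [0,0,0],"jaw": 1},{"linear": [45,0,73],"rotation": [0,0,0],"jaw": 1},{"linear": [50,0,73],"rotation": [0,0,0],"jaw": 1},{"linear": [55,0,73],"rotation": [0,0,0],"jaw": 1},{"linear": [60,0,73],"rotation": [0,0,0],"jaw": 1},{"linear": [66,0,73],"rotation": [0,0,0],"jaw": 1},{"linear": [66,0,65],"rotation": [0,0,0],"jaw": 1},{"linear": [60,0,55],"rotation": [0,0,0],"jaw": 1}])

```text
t: 12.4
position: [453.8, -337.4, 77.0]
tool_rot: [3.132, 0.242, 0.0]
force: [1.1, -0.2, 0.6]
opening: 0.0
finger_force: 0.0
```

Emit:
step_arm(plan=[{"linear": [-40,0,-25],"rotation": [0,0,0],"jaw": 1},{"linear": [-60,0,-55],"rotation": [0,0,0],"jaw": 1},{"linear": [-60,0,-55],"rotation": [0,0,0],"jaw": 1},{"linear": [-60,0,-55],"rotation": [0,0,0],"jaw": 1},{"linear": [-60,0,-55],"rotation": [0,0,0],"jaw": 1},{"linear": [-60,0,-55],"rotation": [0,0,0],"jaw": 1}])

```text
t: 12.9
position: [393.5, -346.1, 131.6]
tool_rot: [-3.132, -0.24, 0.0]
force: [0.1, -0.1, 0.3]
opening: -0.1
finger_force: 0.0
```

```bash
sed -i 's/range(int(mv)-20,int(mv)-8)/range(int(mv)-21,int(mv)-12)/; s/,"GAP",(fx(W)-fx(P))\[1\]/,"GAP",(fx(W)-fx(P))[1],(fx(W)-fx(P2))[1]/' h.py
python3 - <<'E'
from h import *
measure();measure()
E
```

```text
mark px [([186.0, 198.1], 46)] bar [[178.0, 188.3], [185.0, 188.6]] 8
12.95 [ 393.5 -345.9  131.2] mark [-57.1 -10.2] ptr [-46.1 -14.1] [-37.9 -14.3] GAP 3.9000000000000004 4.100000000000001
mark px [([186.1, 198.7], 52)] bar [[178.0, 188.3], [185.0, 188.6]] 8
13.05 [ 393.6 -345.9  131.1] mark [-57.6 -10.3] ptr [-46. -14.] [-37.8 -14.3] GAP 3.6999999999999993 4.0
```

Emit:
step_arm(plan=[{"linear": [18,0,30],"rotation": [0,0,0],"jaw": 1},{"linear": [32,0,60],"rotation": [0,0,0],"jaw": 1},{"linear": [32,0,69],"rotation": [0,0,0],"jaw": 1},{"linear": [33,0,73],"rotation": [0,0,0],"jaw": 1},{"linear": [38,0,73],"rotation": [0,0,0],"jaw": 1},{"linear": [44,0,73],"rotation": [0,0,0],"jaw": 1},{"linear": [50,0,73],"rotation": [0,0,0],"jaw": 1},{"linear": [56,0,73],"rotation": [0,0,0],"jaw": 1},{"linear": [62,0,73],"rotation": [0,0,0],"jaw": 1},{"linear": [67,0,73],"rotation": [0,0,0],"jaw": 1},{"linear": [67,0,65],"rotation": [0,0,0],"jaw": 1},{"linear": [60,0,55],"rotation": [0,0,0],"jaw": 1}])

```text
t: 14.1
position: [453.8, -337.3, 77.0]
tool_rot: [3.132, 0.242, 0.0]
force: [-0.0, -0.1, 0.4]
opening: -0.1
finger_force: 0.0
```

Emit:
step_arm(plan=[{"linear": [-40,0,-25],"rotation": [0,0,0],"jaw": 1},{"linear": [-60,0,-55],"rotation": [0,0,0],"jaw": 1},{"linear": [-60,0,-55],"rotation": [0,0,0],"jaw": 1},{"linear": [-60,0,-55],"rotation": [0,0,0],"jaw": 1},{"linear": [-60,0,-55],"rotation": [0,0,0],"jaw": 1},{"linear": [-60,0,-55],"rotation": [0,0,0],"jaw": 1}])

```text
t: 14.6
position: [393.4, -346.1, 131.6]
tool_rot: [-3.132, -0.24, 0.001]
force: [0.4, 0.1, -1.2]
opening: -0.3
finger_force: 0.0
```

Run:
```python
from h import *
measure();s,c=measure()
b=cv2.resize(c["image"][150:215,150:230],None,fx=8,fy=8,interpolation=cv2.INTER_CUBIC);cv2.imwrite("pics/w5.png",b[:,:,::-1])
```

```text
mark px [([186.1, 198.1], 46)] bar [[178.0, 184.1], [185.0, 184.2]] 8
14.65 [ 393.5 -345.9  131.3] mark [-57.2 -10.3] ptr [-46.1  -9.9] [-37.9 -10.5] GAP -0.40000000000000036 0.1999999999999993
mark px [([186.2, 198.8], 50)] bar [[178.0, 184.1], [185.0, 184.2]] 8
14.75 [ 393.6 -345.8  131.1] mark [-57.7 -10.3] ptr [-46.   -9.9] [-37.8 -10.5] GAP -0.40000000000000036 0.1999999999999993
```

View pics/w5.png

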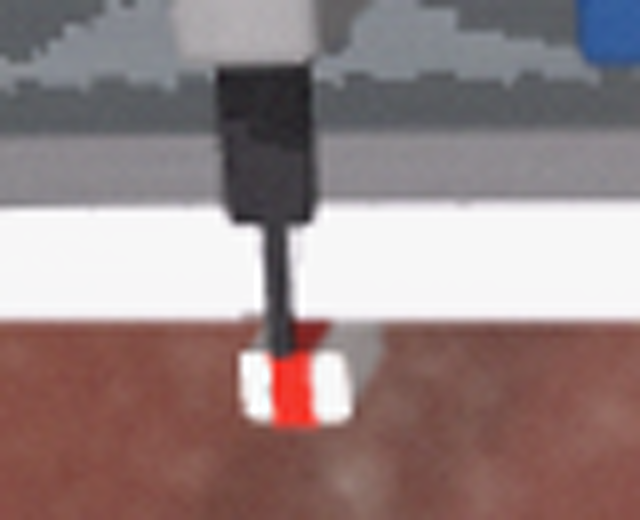

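The pointer tip (283,350) ends against the red line (293,385). I'll check without parallax by moving the raised camera over the mark.

Emit:
step_arm(plan=[{"linear": [-10,-20,-20],"rotation": [0,0,0],"jaw": 1},{"linear": [-20,-45,-20],"rotation": [0,0,0],"jaw": 1},{"linear": [-20,-65,-20],"rotation": [0,0,0],"jaw": 1},{"linear": [-20,-65,-20],"rotation": [0,0,0],"jaw": 1},{"linear": [-20,-65,-20],"rotation": [0,0,0],"jaw": 1},{"linear": [-20,-65,-20],"rotation": [0,0,0],"jaw": 1}])

```text
t: 15.3
position: [364.6, -285.8, 151.9]
tool_rot: [3.131, 0.241, 0.001]
force: [-0.5, -0.5, -0.4]
opening: 0.3
finger_force: 0.0
```

Run:
```python
from h import *
s=get_obs();c=capture("wrist");r=[x for x in gap(c,s) if 200<x[0][0]<320];print(s["position"],r)
g=c["image"].max(2).astype(int);u,v=map(int,r[0][0])
np.set_printoptions(linewidth=200)
for k in range(v-20,v+4): print(k,u-8,g[k,u-8:u+9],(c["image"][k,u-3:u+4,0].astype(int)-c["image"][k,u-3:u+4,1]))
```

```text
[ 364.57152289 -285.84567145  151.93068085] [([257.8, 170.6], 54)]
150 249 [208 209 187 144 116 118 101  75  62  64 108 117 121 144 192 209 209] [3 3 4 6 4 3 2]
151 249 [216 216 214 201 191 190 165 108  56  96 164 189 192 208 216 216 217] [5 3 3 3 4 5 5]
152 249 [217 215 216 214 216 215 193 122  61 109 190 216 216 216 216 216 215] [5 4 3 4 5 5 6]
153 249 [217 217 216 216 235 243 219 124  59 112 190 217 216 216 215 236 242] [2 2 4 2 4 6 3]
154 249 [217 215 216 217 245 247 236 122  65 129 228 243 232 217 216 245 247] [0 3 3 4 3 3 3]
155 249 [215 217 214 216 245 247 236 125  61 153 244 247 246 244 243 247 247] [0 3 3 3 3 2 0]
156 249 [215 215 217 217 245 247 237 122  61 154 244 247 247 247 247 247 247] [0 3 3 4 6 2 0]
157 249 [243 242 243 243 246 247 235 124  65 153 244 247 247 247 247 247 247] [0 4 5 6 5 2 0]
158 249 [247 247 247 247 247 246 218 124  71 152 243 247 247 247 247 247 247] [1 5 5 4 5 2 0]
159 249 [247 247 247 247 247 239 187 124  76 150 243 247 247 247 247 247 247] [3 7 4 5 5 2 1]
160 249 [247 247 247 247 247 240 187 126  81 154 243 247 247 247 247 247 247] [3 5 5 6 4 2 1]
[... 655 characters left out ...]
1 242 246 245 216 119] [  2  42 173 166 166 173  95]
168 249 [127 129 201 246 247 247 246 244 244 243 244 239 246 247 247 226 115] [  0  22 179 179 180 177  85]
169 249 [133 129 200 246 247 247 246 244 243 244 244 240 246 247 247 225 118] [  0  23 176 179 178 181  84]
170 249 [136 135 202 246 247 246 243 244 244 244 244 240 246 247 247 225 120] [  1  53 175 181 178 178  86]
171 249 [135 138 205 246 247 244 239 244 244 244 244 240 246 247 247 224 122] [  2  82 179 177 173 177  86]
172 249 [134 135 200 246 247 247 245 244 244 244 244 240 246 247 247 224 125] [  1  41 178 181 178 176  87]
173 249 [129 131 203 246 247 247 245 244 244 244 244 239 246 247 247 227 122] [  1  43 179 180 179 175  86]
```

The pointer bar is at column 257.05 and the red line centre at 257.7. That's about 0.6 mm off centre, so the 2.5 mm bar lies wholly on the 5 mm line. The hand is clear, so I'm handing in.

```bash
python3 -c "
from station import *
print(finish_job())"
```

```text
the job is handed in; nothing more can be done
None
```

I rolled the wheel until the jaw's pointer stood fully on the red line, about 0.6 mm past its centre by the last wrist-camera check, then took the hand clear and handed the job in at about 15 s; no verdict came back.

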